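Set up the sauce station

ROBOT

A 7-joint arm with a two-finger parallel gripper is mounted at the origin on the work surface. World frame = base frame: x ahead of the robot, y to its left, z up, the work surface at z = 0. Lengths are in mm, angles in rad, forces in N, time in s.
With the tool pointing down it reaches from about 425 to 950 mm from the base axis. Payload 4.7 kg.
Tool frame: the origin (TCP) lies between the finger pads; the fingertips stand 25 mm ahead of it and the grasp point (between the pads) lies 6 mm ahead of it; x points along the fingers, y is the direction in which the jaws open and shut, and the axes are right-handed (so a half turn about x gives the same grasp; the last joint's range is limited). The gripper opens to 87 mm and grips with 3 to 60 N. Pads are 19 mm wide; open, the fingers measure 117 mm over their backs; the gripper's body (75 mm by 190 mm) begins 51 mm behind the grasp point.
Start: joints at [-1.342, 0.469, -0.049, 1.532, 0.024, 1.141, -0.082], TCP at [172.052, 652.721, 247.573] pointing down, gripper open.
Joint ranges: [-2.59, 2.59], [-0.33, 1.99], [-1.39, 1.29], [0.1, 2.45], [-1.04, 4.18], [0.21, 1.99], [-2.66, 2.66]. Speed limits (rad/s): [2.57, 2.57, 3.14, 3.14, 3.14, 3.14, 3.14].

INTERFACE

Orientations are given as a unit quaternion [w, x, y, z].
In Python, from bench import robot gives the robot as it stands. The module is installed in compiled form; this text tells all that it offers.
- The arm moves only by the tool arm_command, never from a script. Its argument "targets" is a list of rows, each a list of 6 numbers: the shift along the world's x, y, z in mm, then the turn, a rotation vector about the world's x, y, z in rad. In form: [[x, y, z, rx, ry, rz], ...]. A call has 1 to 12 rows; each row is the pose to reach, as a shift and turn from the pose commanded when the call began; what a row does not reach only later rows make up. A row lasts 1/12 s, in which the tool goes at most 41.7 mm and 7.16 degrees, less where a joint would pass 70% of its speed; a pose out of reach is approached as far as the arm can. A call with a gripper value outside its range is refused whole. "gripper" is the gripper command: -1 is fully open, 1 is shut, values between are in proportion, set as the call begins (left out, the last holds). The fingers move at their own pace and stop on an object; "force" is the grip in N (left out, the last holds). Time passes only in rows, so rows that repeat a pose let the fingers close. It gives the time, the measured TCP pose, the force and the opening at its end, in the units of the state.
- robot.get_obs(): the state, without advancing time (a new reading comes with each control period).
- robot.get_image(name): name is "scene" or "top" or "wrist"; returns a dict with "image" (420x560x3 uint8, red, green, blue), "z_map" (420x560 float32, mm along the optical axis (not along the pixel's ray), 0 where there is no reading), "mtx" (3x3 intrinsics, pixels), "R" (3x3) and "t" (3): a world point X has camera coordinates R X + t; the wrist camera has in their place "mount" (4x4, takes a point from camera to tool coordinates, whose origin is the TCP and whose axes are the tool frame's). Camera axes: x right, y down, z forward; pixel columns grow to the right and rows downward; lengths in mm; the calibration is good to about 2 mm. The wrist camera is an equidistant fisheye: a pixel r from the principal point sees the ray r / f radians off the axis. A picture is of the moment at which its call begins: read the wrist's pose just before it.
- robot.finish_job(): hands the job in, once; it reports no verdict.
The state is a dict: "time_s": time; "joint_positions": joint angles; "joint_velocities": joint speeds; "joint_efforts": joint torques, N m; "tool_pos": TCP position; "tool_rot": TCP orientation; "contact_force": force on the tool from outside, world axes, zero at the start; "torque": the same for the moment, N m; "gripper_width": opening from 0.0 (shut) to 1.0 (fully open).
Only numpy, scipy, OpenCV 4.12 (cv2) and the standard library are available. Lean on these libraries where they do the work, as an engineer would, in place of code of your own. Each camera call takes 0.05 s, during which the arm holds its last target.

TASK

Set up the sauce station: on the black mat, stand the red squeeze bottle centred in the end ring nearest to the round steel pot, the green bottle in the ring at the other end, and the steel shaker in the middle ring between the two, all upright. Put the lid on the round pot, level and fully down. Leave the yellow bottle, the white bowl and the spatula where they are, and let go of everything.

Things in the scene. Friction and masses are not known exactly. Their poses are not given: they have to be found in the camera images.
- red_bottle: Red squeeze bottle, plain upright round body of 50 mm diameter up to a height of 90 mm, then a white cap and nozzle, 130 mm tall in all, about 0.22 kg. Origin: centre of its underside, z up along the bottle. To be moved. It starts upright in one of four places in a row across the counter between the robot and the mat.
- green_bottle: Green squeeze bottle, plain upright round body of 50 mm diameter up to a height of 90 mm, then a white cap and nozzle, 130 mm tall in all, about 0.22 kg. Origin: centre of its underside, z up along the bottle. To be moved. It starts upright in one of four places in a row across the counter between the robot and the mat.
- shaker: Steel shaker with a low domed top with holes, upright round body of 48 mm diameter (49 mm at its cap, from 66 mm up to 76 mm), 85 mm tall, about 0.2 kg. To be moved. Origin: centre of its underside, z up. It starts upright in one of four places in a row across the counter between the robot and the mat.
- lid: Round steel lid of the pot: from below, a locating plug 68 mm in diameter and 6 mm high, then a disc 94 mm in diameter and 4 mm thick, then an upright black cylindrical knob 22 mm in diameter, 34 mm high (from 10 mm to 44 mm above the lid's underside). About 0.16 kg. To be moved. Origin: centre of the plug's underside, z up. It starts lying on its plug in one of the four places in the row nearest the robot. Fully down on the pot its origin lies 64 mm above the pot's origin.
- mat: Black rubber service mat fixed to the counter, 100 mm (its x) by 320 mm (its y) and 3 mm thick, with three white rings (72 mm outer, 64 mm inner diameter, flat print) in a row along its length: centres at its y = +110 mm, 0 and -110 mm, x = 0. Origin: centre of its underside on the counter; things stand on it at z = 3 mm. Its x points roughly away from the robot, its y roughly to the robot's left; it is turned by up to 12 degrees.
- pot: Open round steel pot fixed to the counter beyond one end of the mat, left or right: 90 mm outer diameter, 84 mm inner diameter, rim 70 mm above the counter. Origin: centre of its underside, z up. Beyond the other end of the mat stands a square open pan, 95 mm wide and 65 mm high, also fixed, which is not used.
- yellow_bottle: Yellow squeeze bottle, plain upright round body of 50 mm diameter up to a height of 90 mm, then a white cap and nozzle, 130 mm tall in all, about 0.22 kg. Origin: centre of its underside, z up along the bottle. A bystander beyond the mat's far side: leave it alone.
- bowl: White bowl, 100 mm rim diameter, 45 mm high. Origin: centre of its underside. A bystander beyond the mat's far side: leave it alone.
- spatula: Spatula about 240 mm long lying roughly along x on the counter at the robot's right. Its origin lies on its underside near the middle. A bystander: leave it alone.

How it is judged:
By the outcome, as a careful person would: the job done as asked, in the order asked, and still so for the second after the job is handed in, with the robot touching nothing.
It also fails if it takes over 102 s, if anything falls off the work surface, if the arm or the gripper's body presses on something with over 40 N, if the wrist force passes 120 N, or if a joint passes its speed limit or range.

## Working session

There is one attempt and no reset: what is moved stays moved. The work goes in short steps, Python scripts to look and compute and a tool call to move; the robot and the scene stay as the last step left them, time stands still between calls to the robot, and variables do not carry over. Pictures are saved under pics/ and viewed, and the job is handed in when it is done.

Besides the shell and the picture viewer there is one more tool, called after "Request:" as a command line: name --pt "numbers of a row" for each row, then --argument value for the rest. arm_command: Moves the arm, as the interface text tells. Its arguments: {"type":"object","properties":{"targets":{"type":"array"},"gripper":{"type":"number"},"force":{"type":"number"}},"required":["targets"]}

```bash
mkdir -p pics
cat > h.py <<'E'
import numpy as np, cv2
from bench import robot
def grab(n,tag):
    d=robot.get_image(n); cv2.imwrite(f'pics/{tag}.png',cv2.cvtColor(d['image'],cv2.COLOR_RGB2BGR)); 
    np.savez(f'{tag}.npz',**d); return d
def ray(d,u,v,z):
    R,t,K=[np.array(d[k],float) for k in('R','t','mtx')]
    c=-R.T@t; r=R.T@np.linalg.inv(K)@np.array([u,v,1.0]); return c+r*(z-c[2])/r[2]
def pts(d):
    R,t,K=[np.array(d[k],float) for k in('R','t','mtx')]
    Z=d['z_map'].astype(float); v,u=np.mgrid[:Z.shape[0],:Z.shape[1]]
    P=np.stack([(u-K[0,2])/K[0,0]*Z,(v-K[1,2])/K[1,1]*Z,Z],-1)
    return (P-t)@R
E
python3 - <<'E'
from h import *
o=robot.get_obs(); print(o['tool_pos'],o['tool_rot'],o['contact_force'],o['gripper_width'],o['time_s'])
for n in('top','scene'):
    d=grab(n,n+'0'); print(n,np.round(d['mtx'],1).tolist(),np.round(-np.array(d['R']).T@d['t']),np.round(d['R'],2).tolist())
E
```

```text
[171.94207075 652.18028583 246.49822898] [ 0.70117183  0.09020881  0.70131222 -0.09155108] [ 0.35740201 -0.28348698  0.44038275] 0.9985803497155287 0.0
top [[526.6, 0.0, 273.5], [0.0, 526.6, 207.5], [0.0, 0.0, 1.0]] [ 482.  -78. 1448.] [[0.01, -1.0, -0.0], [-1.0, -0.01, -0.08], [0.08, 0.0, -1.0]]
scene [[412.4, 0.0, 276.8], [0.0, 412.4, 214.3], [0.0, 0.0, 1.0]] [1234. -265.  939.] [[0.3, 0.95, -0.02], [0.76, -0.25, -0.6], [-0.57, 0.17, -0.8]]
```

View pics/top0.png

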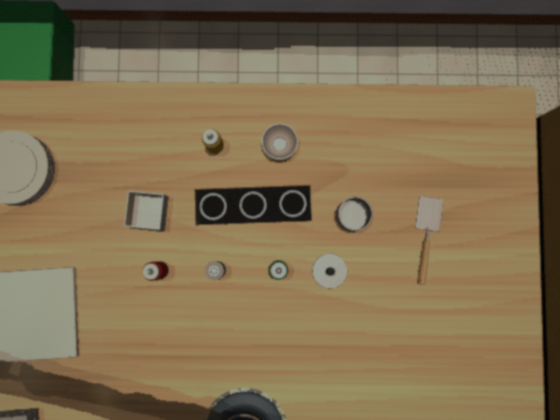

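View pics/scene0.png

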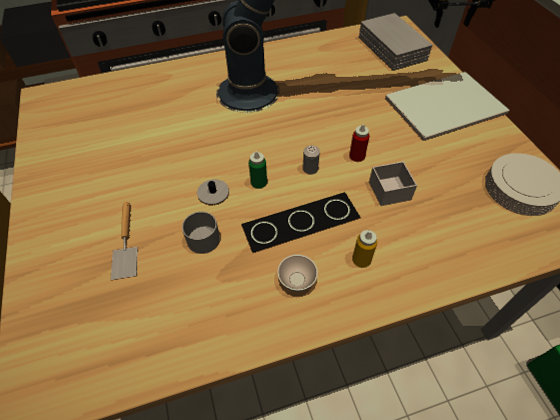

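The top view shows, in the near row from left to right, red (155,270), shaker (215,270), green (278,270) and lid (330,270). The mat rings are at (213,206), (253,205) and (293,203). The pot is at the right (353,214), so red goes in the right ring and green in the left. The scene view agrees.

```bash
cat > m.py <<'E'
from h import *
def run(top,sc):
    out={}
    for nm,d in(('top',top),('scene',sc)):
        P=pts(d); im=d['image']; hsv=cv2.cvtColor(im,cv2.COLOR_RGB2HSV)
        ok=(P[...,2]>12)&(P[...,2]<200)&(P[...,0]>330)&(P[...,0]<950)&(P[...,1]>-560)&(P[...,1]<330)
        n,lab,st,ce=cv2.connectedComponentsWithStats(ok.astype(np.uint8))
        for i in range(1,n):
            if st[i,4]<40: continue
            m=lab==i; Q=P[m]; zt=np.percentile(Q[:,2],97)
            T=Q[Q[:,2]>zt-12]
            print(nm,np.round(ce[i]).tolist(),st[i,4],'zmax %.0f'%zt,'topmean',T[:,:2].mean(0).round(1),'bbox mid',((Q.max(0)+Q.min(0))/2).round(1)[:2],(Q.max(0)-Q.min(0)).round()[:2],'rgb',im[m].mean(0).round())
        # rings
        g=cv2.cvtColor(im,cv2.COLOR_RGB2GRAY)
        K=np.array(d['mtx'],float);R=np.array(d['R']);t=np.array(d['t'])
        b=((P[...,2]<12)&(P[...,0]>520)&(P[...,0]<700)&(P[...,1]>-250)&(P[...,1]<200)&(g<60)).astype(np.uint8)
        n,lab,st,ce=cv2.connectedComponentsWithStats(b)
        for i in range(1,n):
            if st[i,4]>150: print(nm,'black',st[i],ray(d,*ce[i],3).round(1)[:2])
        cs,_=cv2.findContours(b,cv2.RETR_CCOMP,cv2.CHAIN_APPROX_NONE)
        big=max(cs,key=cv2.contourArea)
        W=np.array([ray(d,*p[0],3)[:2] for p in big],np.float32); print(nm,'mat',cv2.minAreaRect(W))
        for c in cs:
            if len(c)>=20 and c is not big: 
                W=np.array([ray(d,*p[0],3)[:2] for p in c],np.float32); print(nm,'ring',cv2.fitEllipse(W))
if __name__=='__main__':
    run(dict(np.load('top0.npz')),dict(np.load('scene0.npz')))
    d=dict(np.load('scene0.npz')); K=np.array(d['mtx']); 
    for n in('top0','scene0'):
        d=dict(np.load(n+'.npz')); c=d['R']@np.array([172,652,247])+d['t']; q=d['mtx']@c; print(n,q[:2]/q[2])
E
python3 m.py
```

```text
top [279.0, 140.0] 748 zmax 49 topmean [785.6 -86. ] bbox mid [780.6 -85.3] [97. 95.] rgb [118. 107.  93.]
top [212.0, 141.0] 391 zmax 123 topmean [774.2  95.2] bbox mid [774.8  94.3] [50. 49.] rgb [109. 101.  77.]
top [145.0, 209.0] 556 zmax 68 topmean [587.5 270.7] bbox mid [586.5 270.3] [100. 103.] rgb [92. 87. 75.]
top [355.0, 213.0] 351 zmax 75 topmean [ 583.3 -286.5] bbox mid [ 583.9 -285.6] [87. 89.] rgb [84. 78. 69.]
top [424.0, 262.0] 305 zmax 25 topmean [ 458.6 -478.9] bbox mid [ 465.7 -479. ] [132.  32.] rgb [132. 102.  68.]
top [340.0, 262.0] 40 zmax 17 topmean [ 455.8 -253.1] bbox mid [ 455.6 -250.8] [43. 32.] rgb [154. 154. 139.]
top [155.0, 270.0] 405 zmax 122 topmean [428.8 236.2] bbox mid [428.9 235.2] [48. 46.] rgb [106.  86.  75.]
top [215.0, 270.0] 317 zmax 89 topmean [431.6  79.5] bbox mid [431.8  80.4] [47. 48.] rgb [126. 119. 107.]
top [278.0, 270.0] 300 zmax 125 topmean [434.6 -85.6] bbox mid [435.8 -85.4] [48. 46.] rgb [117. 121. 107.]
top [328.0, 272.0] 138 zmax 50 topmean [ 432.3 -224.8] bbox mid [ 428.2 -214.5] [49. 68.] rgb [108. 108.  99.]
top black [ 19
[... 2273 characters left out ...]
.25647735595703), (58.08414840698242, 58.855892181396484), 60.33888626098633)
scene ring ((608.60009765625, -11.519598960876465), (57.7874870300293, 59.29530715942383), 137.01576232910156)
scene ring ((603.1970825195312, 98.61327362060547), (57.57240295410156, 58.69304656982422), 139.3647003173828)
scene ring ((614.005615234375, -121.08419036865234), (76.76841735839844, 78.93096160888672), 62.56205749511719)
scene ring ((608.4844970703125, -11.229957580566406), (77.6842269897461, 78.99229431152344), 66.43309020996094)
scene ring ((603.3189086914062, 98.7073974609375), (76.9046630859375, 78.91405487060547), 64.48651885986328)
top0 [-53.7263337  386.46143612]
scene0 [453.08273718  17.26944584]
```

Run:
```python
from h import *
from scipy.spatial.transform import Rotation as Ro
o=robot.get_obs(); q=o['tool_rot']; R=Ro.from_quat([*q[1:],q[0]])
print(R.as_matrix().round(3)); print(o['time_s'])
# target: tool x down, y along +x or -x world (mat yaw 2.8)
for s in(1,-1):
    x=np.array([0,0,-1.]); y=np.array([s,0,0.]); T=Ro.from_matrix(np.c_[x,y,np.cross(x,y)])
    print(s,(T*R.inv()).as_rotvec().round(3))
```

```text
[[-0.     0.255  0.967]
 [-0.002  0.967 -0.255]
 [-1.    -0.002  0.   ]]
0.1
1 [ 1.000e-03 -1.000e-03 -1.313e+00]
-1 [2.000e-03 1.000e-03 1.829e+00]
```

Request:
arm_command --pt "20 -32 0 0 0 -0.105" --pt "40 -64 0 0 0 -0.21" --pt "60 -96 0 0 0 -0.315" --pt "80 -128 0 0 0 -0.42" --pt "100 -160 0 0 0 -0.525" --pt "120 -192 0 0 0 -0.63" --pt "140 -224 0 0 0 -0.735" --pt "160 -256 0 0 0 -0.84" --pt "180 -288 0 0 0 -0.945" --pt "200 -320 0 0 0 -1.05" --pt "220 -352 0 0 0 -1.155" --pt "240 -384 0 0 0 -1.26" --gripper -1

```text
time_s: 1.1
tool_pos: [412.4, 266.9, 247.5]
tool_rot: [0.512, 0.488, 0.512, -0.488]
contact_force: [0.6, 0.9, -0.7]
gripper_width: 1.003
```

Request:
arm_command --pt "10 -18 0 0 0 -0.03" --pt "18 -32 0 0 0 -0.053" --pt "18 -32 0 0 0 -0.053" --pt "18 -32 0 0 0 -0.053"

```text
time_s: 1.43
tool_pos: [429.8, 237.1, 247.4]
tool_rot: [0.5, 0.5, 0.5, -0.5]
contact_force: [-0.6, 0.1, -0.1]
gripper_width: 0.999
```

```bash
cat >> h.py <<'E'
from scipy.spatial.transform import Rotation as Ro
def wrist(tag):
    o=robot.get_obs(); d=grab('wrist',tag); q=o['tool_rot']; R=Ro.from_quat([*q[1:],q[0]]).as_matrix()
    d['Rt']=R; d['p']=np.array(o['tool_pos']); return d
def wray(d,u,v,z):
    K=np.array(d['mtx']);M=np.array(d['mount'])
    a=np.array([(u-K[0,2])/K[0,0],(v-K[1,2])/K[1,1]]); th=np.linalg.norm(a); a=a/max(th,1e-9)
    r=np.array([*(np.sin(th)*a),np.cos(th)])
    w=d['Rt']@(M[:3,:3]@r); c=d['Rt']@M[:3,3]+d['p']; return c+w*(z-c[2])/w[2]
def wproj(d,X):
    K=np.array(d['mtx']);M=np.array(d['mount'])
    p=M[:3,:3].T@(d['Rt'].T@(np.array(X)-d['p'])-M[:3,3]); n=np.hypot(*p[:2]); th=np.arctan2(n,p[2])
    return np.array([K[0,0]*th*p[0]/n+K[0,2],K[1,1]*th*p[1]/n+K[1,2]])
E
python3 - <<'E'
from h import *
d=wrist('w1'); print(d['p'].round(1),d['mtx'].round(1).tolist(),d['mount'].round(2).tolist())
for X in[(430,236,0),(430,236,130),(430,236,90),(603.8,97.4,3)]: print(X,wproj(d,X).round(1))
E
```

```text
[429.8 237.1 247.4] [[325.2, 0.0, 283.6], [0.0, 325.2, 205.9], [0.0, 0.0, 1.0]] [[0.0, -0.25, 0.97, -137.19], [1.0, 0.0, -0.0, 0.17], [-0.0, 0.97, 0.25, -69.61], [0.0, 0.0, 0.0, 1.0]]
(430, 236, 0) [283.9 181.8]
(430, 236, 130) [283.9 210.7]
(430, 236, 90) [283.9 199.2]
(603.8, 97.4, 3) [408.5 282.1]
```

View pics/w1.png

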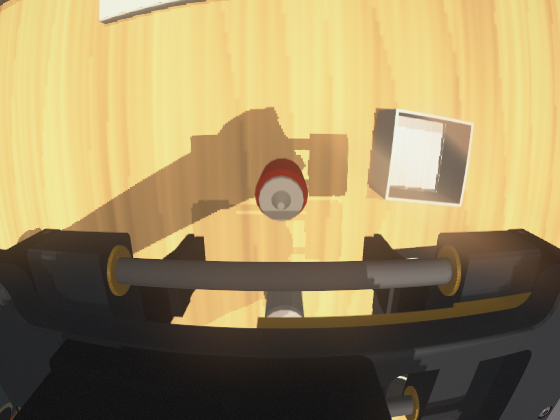

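The wrist view shows the red bottle's cap at (282,197), within a few pixels of where it was predicted. Descending to grasp.

Request:
arm_command --pt "0 -1 -30 0 0 0" --pt "0 -1 -60 0 0 0" --pt "0 -1 -90 0 0 0" --pt "0 -1 -115 0 0 0" --pt "0 -1 -135 0 0 0" --pt "0 -1 -150 0 0 0" --pt "0 -1 -158 0 0 0" --pt "0 -1 -158 0 0 0" --pt "0 -1 -158 0 0 0"

```text
time_s: 2.23
tool_pos: [429.7, 236.9, 89.6]
tool_rot: [0.5, 0.499, 0.501, -0.499]
contact_force: [0.0, 0.9, -1.6]
gripper_width: 0.999
```

Request:
arm_command --pt "0 0 0 0 0 0" --pt "0 0 0 0 0 0" --pt "0 0 0 0 0 0" --pt "0 0 0 0 0 0" --pt "0 0 0 0 0 0" --pt "0 0 0 0 0 0" --pt "0 0 0 0 0 0" --pt "0 0 0 0 0 0" --gripper 1 --force 25

```text
time_s: 2.9
tool_pos: [429.9, 235.7, 89.7]
tool_rot: [0.5, 0.5, 0.5, -0.5]
contact_force: [-0.8, 0.7, 1.2]
gripper_width: 0.574
```

Request:
arm_command --pt "0 0 20 0 0 0" --pt "0 0 55 0 0 0" --pt "0 0 90 0 0 0" --pt "0 0 125 0 0 0" --pt "0 0 145 0 0 0" --pt "17 -33 145 0 0 0" --pt "34 -66 145 0 0 0" --pt "51 -99 145 0 0 0" --pt "68 -132 145 0 0 0" --pt "85 -165 145 0 0 0" --pt "102 -198 145 0 0 0" --pt "119 -231 145 0 0 0"

```text
time_s: 3.9
tool_pos: [549.3, 3.0, 234.2]
tool_rot: [0.5, 0.5, 0.5, -0.5]
contact_force: [0.7, -0.3, -1.5]
gripper_width: 0.566
```

Request:
arm_command --pt "17 -33 0 0 0 0" --pt "34 -66 0 0 0 0" --pt "51 -99 0 0 0 0" --pt "60 -117 0 0 0 0" --pt "65 -127 0 0 0 0" --pt "65 -127 0 0 0 0" --pt "65 -127 0 0 0 0"

```text
time_s: 4.48
tool_pos: [613.5, -121.3, 233.8]
tool_rot: [0.499, 0.5, 0.501, -0.5]
contact_force: [-0.1, 0.6, -2.2]
gripper_width: 0.567
```

Run:
```python
from h import *
d=wrist('w2'); print(d['p'].round(1))
for X in[(614.5,-122.3,3),(584.5,-285.5,70)]: print(X,wproj(d,X).round(1))
```

```text
[ 613.5 -121.3  233.8]
(614.5, -122.3, 3) [284.8 184.5]
(584.5, -285.5, 70) [258.3 337.3]
```

View pics/w2.png

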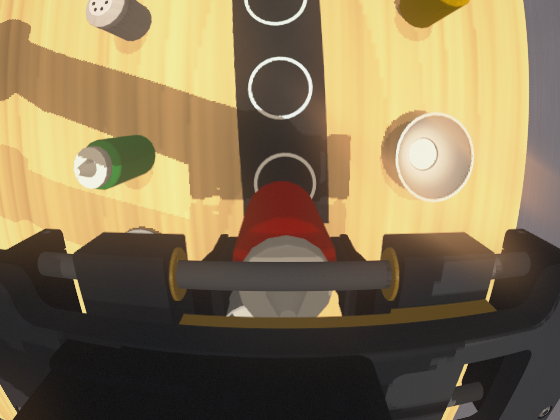

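The right ring shows at about (285,183) in the wrist view, against a prediction of (284.8,184.5), so it agrees. Lowering now.

Request:
arm_command --pt "1 -1 -35 0 0 0" --pt "1 -1 -70 0 0 0" --pt "1 -1 -100 0 0 0" --pt "1 -1 -120 0 0 0" --pt "1 -1 -132 0 0 0" --pt "1 -1 -138 0 0 0" --pt "1 -1 -141 0 0 0" --pt "1 -1 -141 0 0 0" --pt "1 -1 -141 0 0 0"

```text
time_s: 5.28
tool_pos: [616.0, -123.1, 95.0]
tool_rot: [0.501, 0.501, 0.499, -0.499]
contact_force: [0.6, -0.4, -2.2]
gripper_width: 0.568
```

Request:
arm_command --pt "0 0 -1 0 0 0" --pt "0 0 -1 0 0 0" --pt "0 0 -1 0 0 0" --pt "0 0 -1 0 0 0"

```text
time_s: 5.62
tool_pos: [615.3, -123.3, 93.0]
tool_rot: [0.5, 0.5, 0.5, -0.5]
contact_force: [1.1, -0.6, -2.3]
gripper_width: 0.567
```

Request:
arm_command --pt "0 0 -0.5 0 0 0" --pt "0 0 -1 0 0 0" --pt "0 0 -1 0 0 0" --pt "0 0 -1 0 0 0"

```text
time_s: 5.95
tool_pos: [615.3, -123.5, 92.6]
tool_rot: [0.5, 0.5, 0.5, -0.5]
contact_force: [-2.8, 0.5, 4.8]
gripper_width: 0.572
```

Request:
arm_command --pt "0 0 0 0 0 0" --pt "0 0 0 0 0 0" --pt "0 0 0 0 0 0" --pt "0 0 0 0 0 0" --pt "0 0 0 0 0 0" --pt "0 0 15 0 0 0" --pt "0 0 45 0 0 0" --pt "0 0 80 0 0 0" --pt "0 0 115 0 0 0" --pt "0 0 150 0 0 0" --pt "0 0 150 0 0 0" --gripper -1

```text
time_s: 6.87
tool_pos: [618.8, -124.9, 249.2]
tool_rot: [0.504, 0.503, 0.496, -0.497]
contact_force: [1.4, 0.3, 0.8]
gripper_width: 0.999
```

Run:
```python
from h import *
d=wrist('w3');print(d['p'])
```

```text
[ 618.7639598  -124.88109765  249.20798013]
```

View pics/w3.png

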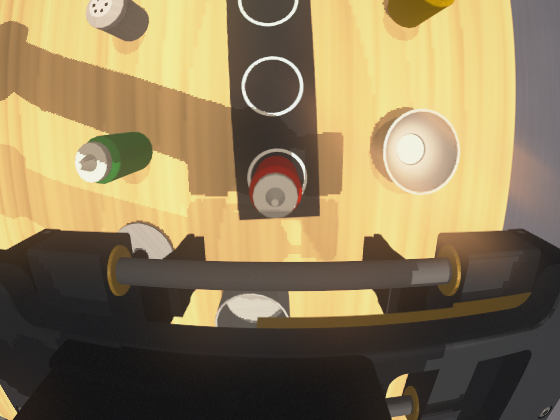

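Red stands upright in the ring nearest the pot, with its cap at (275,192). Next is green.

Request:
arm_command --pt "-35 8 0 0 0 0" --pt "-70 16 0 0 0 0" --pt "-105 24 0 0 0 0" --pt "-140 32 0 0 0 0" --pt "-165 36 0 0 0 0" --pt "-178 38 0 0 0 0" --pt "-178 38 0 0 0 0" --pt "-178 38 0 0 0 0"

```text
time_s: 7.58
tool_pos: [436.6, -84.9, 241.2]
tool_rot: [0.5, 0.5, 0.5, -0.5]
contact_force: [0.5, 0.7, -0.2]
gripper_width: 1.001
```

Run:
```python
from h import *
d=wrist('w4');print(d['p'],d['Rt'].round(3).tolist())
for X in[(437,-85.5,90),(437,-85.5,130)]: print(X,wproj(d,X).round(1))
```

```text
[436.61566538 -84.94477401 241.15864137] [[-0.0, 1.0, 0.001], [0.001, 0.001, -1.0], [-1.0, -0.0, -0.001]]
(437, -85.5, 90) [284.  200.3]
(437, -85.5, 130) [284.  212.2]
```

View pics/w4.png

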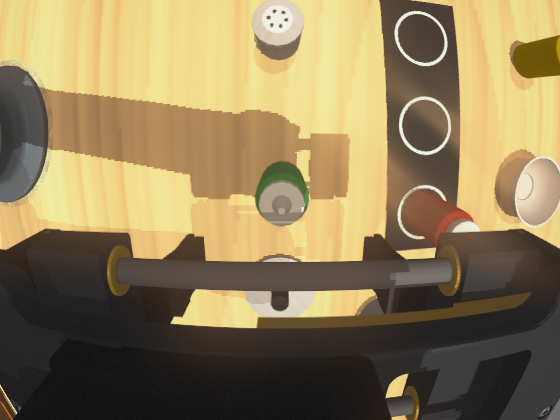

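Green's cap is centred at (282,201), in line with the fingers.

Request:
arm_command --pt "0 0 -35 0 0 0" --pt "0 0 -70 0 0 0" --pt "0 0 -100 0 0 0" --pt "0 0 -125 0 0 0" --pt "0 0 -142 0 0 0" --pt "0 0 -152 0 0 0" --pt "0 0 -152 0 0 0" --pt "0 0 -152 0 0 0"

```text
time_s: 8.3
tool_pos: [437.8, -85.7, 89.4]
tool_rot: [-0.5, -0.5, -0.5, 0.5]
contact_force: [-0.6, -1.2, 1.2]
gripper_width: 0.998
```

Request:
arm_command --pt "0 0 0 0 0 0" --pt "0 0 0 0 0 0" --pt "0 0 0 0 0 0" --pt "0 0 0 0 0 0" --pt "0 0 0 0 0 0" --pt "0 0 0 0 0 0" --pt "0 0 0 0 0 0" --pt "0 0 0 0 0 0" --gripper 1 --force 25

```text
time_s: 8.97
tool_pos: [436.7, -85.2, 89.7]
tool_rot: [0.5, 0.5, 0.5, -0.5]
contact_force: [-1.4, -0.1, 2.6]
gripper_width: 0.571
```

Request:
arm_command --pt "0 0 20 0 0 0" --pt "0 0 55 0 0 0" --pt "0 0 90 0 0 0" --pt "0 0 125 0 0 0" --pt "0 0 145 0 0 0" --pt "24 26 145 0 0 0" --pt "48 53 145 0 0 0" --pt "72 79 145 0 0 0" --pt "96 106 145 0 0 0" --pt "120 132 145 0 0 0" --pt "144 159 145 0 0 0" --pt "160 176 145 0 0 0"

```text
time_s: 9.97
tool_pos: [598.5, 94.8, 233.5]
tool_rot: [0.501, 0.499, 0.501, -0.499]
contact_force: [0.5, 0.3, -2.0]
gripper_width: 0.57
```

Request:
arm_command --pt "6.5 7 0 0 0 0" --pt "6.5 7 0 0 0 0" --pt "6.5 7 0 0 0 0" --pt "6.5 7 -35 0 0 0" --pt "6.5 7 -70 0 0 0" --pt "6.5 7 -100 0 0 0" --pt "6.5 7 -120 0 0 0" --pt "6.5 7 -132 0 0 0" --pt "6.5 7 -138 0 0 0" --pt "6.5 7 -140 0 0 0" --pt "6.5 7 -140 0 0 0" --pt "6.5 7 -140 0 0 0"

```text
time_s: 10.97
tool_pos: [604.5, 97.5, 96.1]
tool_rot: [0.5, 0.501, 0.499, -0.499]
contact_force: [0.6, 0.2, -1.3]
gripper_width: 0.566
```

Request:
arm_command --pt "0 0 -0.5 0 0 0" --pt "0 0 -1 0 0 0" --pt "0 0 -1 0 0 0" --pt "0 0 -1 0 0 0"

```text
time_s: 11.3
tool_pos: [603.7, 97.8, 94.0]
tool_rot: [0.5, 0.5, 0.5, -0.5]
contact_force: [0.8, -0.1, -1.9]
gripper_width: 0.567
```

Request:
arm_command --pt "0 0 -0.5 0 0 0" --pt "0 0 -1 0 0 0" --pt "0 0 -1.3 0 0 0" --pt "0 0 -1.3 0 0 0"

```text
time_s: 11.63
tool_pos: [603.7, 97.7, 92.7]
tool_rot: [0.5, 0.5, 0.5, -0.5]
contact_force: [-1.9, -0.2, 2.7]
gripper_width: 0.568
```

Request:
arm_command --pt "0 0 0 0 0 0" --pt "0 0 0 0 0 0" --pt "0 0 0 0 0 0" --pt "0 0 0 0 0 0" --pt "0 0 0 0 0 0" --pt "0 0 0 0 0 0" --pt "0 0 15 0 0 0" --pt "0 0 45 0 0 0" --pt "0 0 80 0 0 0" --pt "0 0 115 0 0 0" --pt "0 0 150 0 0 0" --pt "0 0 150 0 0 0" --gripper -1

```text
time_s: 12.63
tool_pos: [607.6, 97.6, 249.9]
tool_rot: [0.502, 0.504, 0.497, -0.496]
contact_force: [0.8, -0.5, 0.7]
gripper_width: 1.001
```

Request:
arm_command --pt "-35 -3 0 0 0 0" --pt "-70 -7 0 0 0 0" --pt "-105 -10 0 0 0 0" --pt "-140 -14 0 0 0 0" --pt "-160 -16 0 0 0 0" --pt "-170.5 -17.5 0 0 0 0" --pt "-170.5 -17.5 0 0 0 0" --pt "-170.5 -17.5 0 0 0 0"

```text
time_s: 13.3
tool_pos: [434.1, 80.5, 242.8]
tool_rot: [0.5, 0.501, 0.5, -0.499]
contact_force: [-0.4, -0.7, 0.4]
gripper_width: 1.003
```

Run:
```python
from h import *
d=wrist('w5');print(d['p'],d['Rt'].round(3).tolist())
for X in[(433,80,76),(433,80,85)]: print(X,wproj(d,X).round(1))
```

```text
[434.05967117  80.50698181 242.78577666] [[0.002, 1.0, 0.0], [0.001, 0.0, -1.0], [-1.0, 0.002, -0.001]]
(433, 80, 76) [282.1 196.5]
(433, 80, 85) [282.1 198.6]
```

View pics/w5.png

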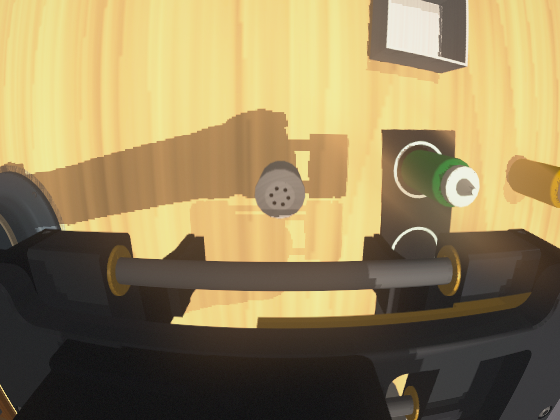

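The shaker's dome is at (280,193), and green stands upright in the left ring. Descending on the shaker.

Request:
arm_command --pt "-1 1 -38 0 0 0" --pt "-1 1 -76 0 0 0" --pt "-1 1 -112 0 0 0" --pt "-1 1 -145 0 0 0" --pt "-1 1 -170 0 0 0" --pt "-1 1 -185 0 0 0" --pt "-1 1 -191 0 0 0" --pt "-1 1 -191 0 0 0" --pt "-1 1 -191 0 0 0"

```text
time_s: 14.1
tool_pos: [433.4, 81.1, 51.4]
tool_rot: [0.5, 0.5, 0.5, -0.5]
contact_force: [0.4, -0.8, 0.3]
gripper_width: 1.0
```

Request:
arm_command --pt "0 0 0 0 0 0" --pt "0 0 0 0 0 0" --pt "0 0 0 0 0 0" --pt "0 0 0 0 0 0" --pt "0 0 0 0 0 0" --pt "0 0 0 0 0 0" --pt "0 0 0 0 0 0" --pt "0 0 0 0 0 0" --gripper 1 --force 25

```text
time_s: 14.77
tool_pos: [431.6, 81.2, 51.3]
tool_rot: [0.5, 0.5, 0.5, -0.5]
contact_force: [-2.1, 0.3, 1.6]
gripper_width: 0.551
```

Request:
arm_command --pt "0 0 20 0 0 0" --pt "0 0 55 0 0 0" --pt "0 0 90 0 0 0" --pt "0 0 125 0 0 0" --pt "0 0 150 0 0 0" --pt "30 -16 150 0 0 0" --pt "60 -32 150 0 0 0" --pt "90 -48 150 0 0 0" --pt "120 -63 150 0 0 0" --pt "150 -79 150 0 0 0" --pt "170 -90 150 0 0 0" --pt "177 -93.5 150 0 0 0"

```text
time_s: 15.77
tool_pos: [611.5, -15.1, 200.6]
tool_rot: [-0.5, -0.5, -0.498, 0.501]
contact_force: [0.6, -0.4, -2.4]
gripper_width: 0.555
```

Request:
arm_command --pt "0 0 0 0 0 0" --pt "0 0 0 0 0 0" --pt "0 0 0 0 0 0" --pt "0 0 -35 0 0 0" --pt "0 0 -70 0 0 0" --pt "0 0 -105 0 0 0" --pt "0 0 -125 0 0 0" --pt "0 0 -137 0 0 0" --pt "0 0 -143 0 0 0" --pt "0 0 -145 0 0 0" --pt "0 0 -145 0 0 0" --pt "0 0 -145 0 0 0"

```text
time_s: 16.77
tool_pos: [610.1, -12.2, 57.8]
tool_rot: [0.501, 0.501, 0.499, -0.499]
contact_force: [-0.1, -0.1, -1.8]
gripper_width: 0.55
```

Request:
arm_command --pt "0 0 -0.5 0 0 0" --pt "0 0 -1 0 0 0" --pt "0 0 -1.3 0 0 0" --pt "0 0 -1.3 0 0 0"

```text
time_s: 17.1
tool_pos: [609.2, -12.3, 55.3]
tool_rot: [0.5, 0.5, 0.5, -0.5]
contact_force: [-0.9, -1.2, -2.5]
gripper_width: 0.551
```

Request:
arm_command --pt "0 0 -0.5 0 0 0" --pt "0 0 -1 0 0 0" --pt "0 0 -1.2 0 0 0" --pt "0 0 -1.2 0 0 0"

```text
time_s: 17.43
tool_pos: [609.2, -12.3, 54.3]
tool_rot: [0.5, 0.5, 0.5, -0.5]
contact_force: [-1.6, 0.7, 4.2]
gripper_width: 0.552
```

Request:
arm_command --pt "0 0 0 0 0 0" --pt "0 0 0 0 0 0" --pt "0 0 0 0 0 0" --pt "0 0 0 0 0 0" --pt "0 0 0 0 0 0" --pt "0 0 0 0 0 0" --pt "0 0 15 0 0 0" --pt "0 0 45 0 0 0" --pt "0 0 80 0 0 0" --pt "0 0 115 0 0 0" --pt "0 0 150 0 0 0" --pt "0 0 170 0 0 0" --gripper -1

```text
time_s: 18.43
tool_pos: [610.5, -12.8, 227.9]
tool_rot: [0.501, 0.502, 0.499, -0.499]
contact_force: [1.2, -0.4, 0.3]
gripper_width: 0.999
```

Request:
arm_command --pt "-24 -29 0 0 0 0" --pt "-48 -58 0 0 0 0" --pt "-72 -87 0 0 0 0" --pt "-96 -116 0 0 0 0" --pt "-120 -145 0 0 0 0" --pt "-144 -174 0 0 0 0" --pt "-165 -200 0 0 0 0" --pt "-175.5 -212.5 0 0 0 0" --pt "-175.5 -212.5 0 0 0 0" --pt "-175.5 -212.5 0 0 0 0" --pt "-175.5 -212.5 0 0 0 0"

```text
time_s: 19.35
tool_pos: [434.4, -223.9, 223.8]
tool_rot: [0.5, 0.5, 0.5, -0.499]
contact_force: [0.5, 0.1, -0.4]
gripper_width: 0.998
```

Run:
```python
from h import *
d=wrist('w6');print(d['p'],d['Rt'].round(3).tolist())
for X in[(433.5,-225,44),(433.5,-225,10)]: print(X,wproj(d,X).round(1))
```

```text
[ 434.39337508 -223.87154795  223.78702504] [[0.001, 1.0, 0.001], [0.0, 0.001, -1.0], [-1.0, 0.001, -0.0]]
(433.5, -225, 44) [282.6 194.1]
(433.5, -225, 10) [282.7 187.4]
```

View pics/w6.png

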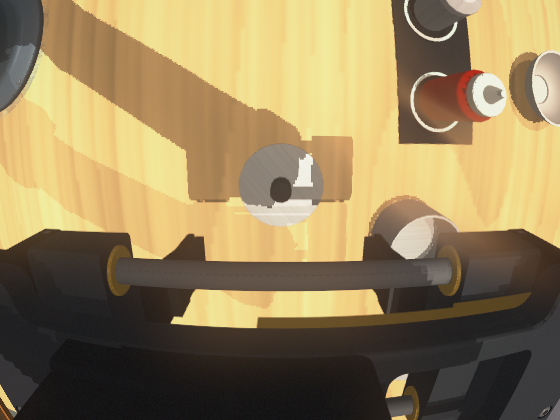

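The lid's disc centre is at (281,185), about 2 px from the prediction. Descending on the knob.

Request:
arm_command --pt "-0.5 0.5 -38 0 0 0" --pt "-0.5 0.5 -76 0 0 0" --pt "-0.5 0.5 -112 0 0 0" --pt "-0.5 0.5 -145 0 0 0" --pt "-0.5 0.5 -168 0 0 0" --pt "-0.5 0.5 -180 0 0 0" --pt "-0.5 0.5 -184 0 0 0" --pt "-0.5 0.5 -184 0 0 0" --pt "-0.5 0.5 -184 0 0 0"

```text
time_s: 20.15
tool_pos: [434.0, -224.0, 40.1]
tool_rot: [0.501, 0.5, 0.5, -0.499]
contact_force: [0.4, 0.9, -0.1]
gripper_width: 1.0
```

Request:
arm_command --pt "0 0 0 0 0 0" --pt "0 0 0 0 0 0" --pt "0 0 0 0 0 0" --pt "0 0 0 0 0 0" --pt "0 0 0 0 0 0" --pt "0 0 0 0 0 0" --pt "0 0 0 0 0 0" --pt "0 0 0 0 0 0" --pt "0 0 0 0 0 0" --pt "0 0 0 0 0 0" --gripper 1 --force 30

```text
time_s: 20.98
tool_pos: [433.0, -224.3, 39.7]
tool_rot: [0.5, 0.5, 0.5, -0.5]
contact_force: [0.7, -0.4, 0.3]
gripper_width: 0.327
```

Request:
arm_command --pt "0 0 0 0 0 0" --pt "0 0 0 0 0 0" --pt "0 0 0 0 0 0" --pt "0 0 0 0 0 0"

```text
time_s: 21.32
tool_pos: [432.7, -224.2, 39.7]
tool_rot: [0.5, 0.5, 0.5, -0.5]
contact_force: [-1.6, 0.3, 0.8]
gripper_width: 0.245
```

Request:
arm_command --pt "0 0 20 0 0 0" --pt "0 0 55 0 0 0" --pt "0 0 90 0 0 0" --pt "0 0 110 0 0 0" --pt "30 -12 110 0 0 0" --pt "60 -24 110 0 0 0" --pt "90 -36 110 0 0 0" --pt "120 -48 110 0 0 0" --pt "142 -57 110 0 0 0" --pt "151.5 -61 110 0 0 0" --pt "151.5 -61 110 0 0 0" --pt "151.5 -61 110 0 0 0"

```text
time_s: 22.32
tool_pos: [584.0, -285.0, 148.8]
tool_rot: [0.499, 0.5, 0.501, -0.5]
contact_force: [0.1, -0.4, -2.8]
gripper_width: 0.238
```

Run:
```python
from h import *
d=wrist('w7');print(d['p'],d['Rt'].round(3).tolist())
print(wproj(d,(584.5,-285.5,70)),wproj(d,(584.5,-240.5,70)),wproj(d,(539.5,-285.5,70)),wproj(d,(629.5,-285.5,70)))
grab('top','top1');grab('scene','scene1')
```

```text
[ 584.04122419 -285.02615034  148.7853181 ] [[-0.002, 1.0, 0.0], [0.0, 0.0, -1.0], [-1.0, -0.002, -0.0]]
[284.34287583 224.6970816 ] [284.45070201 160.25952873] [220.6852887  224.34629325] [347.99639611 224.56591957]
```

View pics/w7.png

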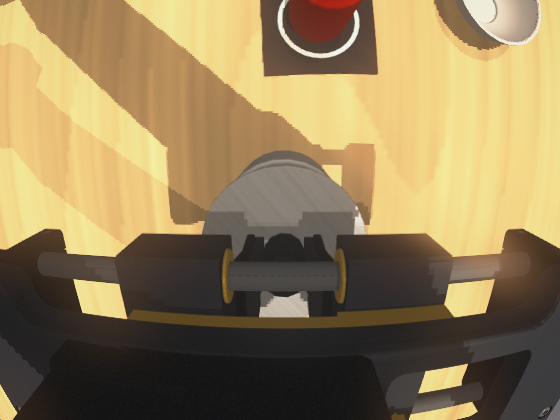

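View pics/scene1.png

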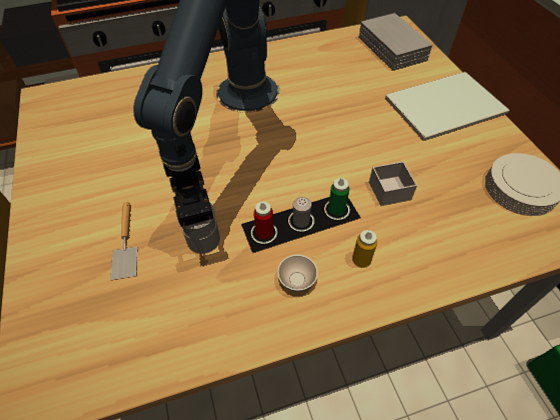

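Run:
```python
from h import *
d=dict(np.load('w7.npz')); d['p']=np.array([584.04,-285.03,148.79]); d['Rt']=np.array([[0,1,0],[0,0,-1],[-1,0,0.]])
print(wproj(d,(584,-238.0,119)),wproj(d,(537,-285,119)),wproj(d,(631,-285,119)))
im=cv2.imread('pics/w7.png'); cv2.imwrite('pics/w7z.png',cv2.resize(im[130:240,180:390],None,fx=3.6,fy=3.6,interpolation=cv2.INTER_NEAREST))
for tag in('top0','scene0'):
    e=dict(np.load(tag+'.npz')); P=pts(e)
    m=(np.abs(P[...,2]-70)<5)&(np.hypot(P[...,0]-584,P[...,1]+285)<55)
    Q=P[m]; A=np.c_[2*Q[:,:2],np.ones(len(Q))]; s=np.linalg.lstsq(A,(Q[:,:2]**2).sum(1),rcond=None)[0]; print(tag,len(Q),s[:2],np.sqrt(s[2]+s[0]**2+s[1]**2))
```

```text
[283.37632634 166.31520426] [200.4127971  249.91809148] [366.26032564 250.11806063]
top0 128 [ 584.7776058  -285.58790441] 43.23718122839836
scene0 154 [ 585.73744956 -285.08953385] 43.26965513364209
```

View pics/w7z.png

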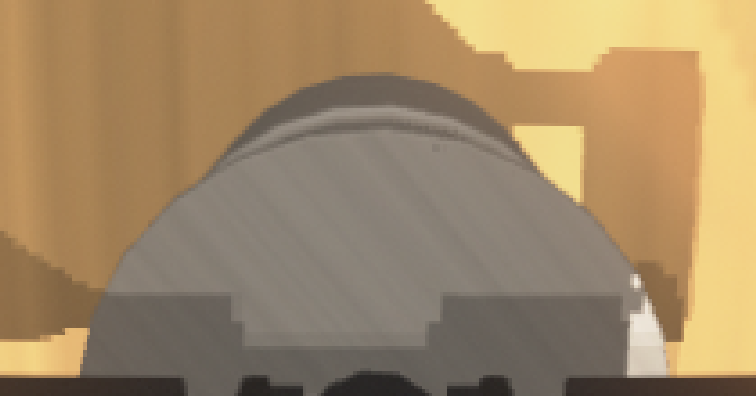

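In the zoomed wrist view the pot's rim edge is at v≈159 (predicted 160) and the lid's edge is at v≈166 (predicted 166), so the lid is centred over the pot. Lowering it.

Request:
arm_command --pt "0.7 0 -12 0 0 0" --pt "0.7 0 -24 0 0 0" --pt "0.7 0 -34 0 0 0" --pt "0.7 0 -40 0 0 0" --pt "0.7 0 -43 0 0 0" --pt "0.7 0 -44 0 0 0" --pt "0.7 0 -44 0 0 0" --pt "0.7 0 -44 0 0 0" --pt "0.7 0 -44 0 0 0"

```text
time_s: 23.22
tool_pos: [585.6, -285.5, 106.3]
tool_rot: [0.5, 0.5, 0.5, -0.5]
contact_force: [0.6, -0.9, -1.1]
gripper_width: 0.239
```

Request:
arm_command --pt "0 0 -0.5 0 0 0" --pt "0 0 -1 0 0 0" --pt "0 0 -1.2 0 0 0" --pt "0 0 -1.2 0 0 0"

```text
time_s: 23.55
tool_pos: [585.3, -285.3, 104.6]
tool_rot: [0.5, 0.5, 0.5, -0.5]
contact_force: [0.6, -0.6, -2.8]
gripper_width: 0.247
```

Request:
arm_command --pt "0 0 -0.5 0 0 0" --pt "0 0 -1 0 0 0" --pt "0 0 -1.2 0 0 0" --pt "0 0 -1.2 0 0 0"

```text
time_s: 23.88
tool_pos: [585.3, -285.3, 103.8]
tool_rot: [0.5, 0.5, 0.5, -0.5]
contact_force: [-0.6, 0.1, 2.3]
gripper_width: 0.245
```

Request:
arm_command --pt "0 0 0 0 0 0" --pt "0 0 0 0 0 0" --pt "0 0 0 0 0 0" --pt "0 0 0 0 0 0" --pt "0 0 0 0 0 0" --pt "0 0 0 0 0 0" --pt "0 0 0 0 0 0" --pt "0 0 15 0 0 0" --pt "0 0 45 0 0 0" --pt "0 0 80 0 0 0" --pt "0 0 115 0 0 0" --pt "0 0 150 0 0 0" --gripper -1

```text
time_s: 24.88
tool_pos: [584.9, -285.3, 254.8]
tool_rot: [-0.5, -0.5, -0.5, 0.5]
contact_force: [0.4, 0.4, -0.8]
gripper_width: 0.983
```

Request:
arm_command --pt "-35 0 0 0 0 0" --pt "-70 0 0 0 0 0" --pt "-105 0 0 0 0 0" --pt "-140 0 0 0 0 0" --pt "-160 -10 0 0 0 0" --pt "-160 -40 0 0 0 0" --pt "-160 -70 0 0 0 0" --pt "-160 -90 0 0 0 0" --pt "-160 -90 0 0 0 0" --pt "-160 -90 0 0 0 0"

```text
time_s: 25.72
tool_pos: [424.6, -376.3, 253.3]
tool_rot: [-0.499, -0.5, -0.499, 0.501]
contact_force: [0.0, 0.5, -0.7]
gripper_width: 1.006
```

```bash
cat > m2.py <<'E'
from h import *
def run(*ds):
    for nm,d in ds:
        P=pts(d); K=0
        for n,x,y,z0,z1 in(('red',614.5,-122.3,20,145),('shk',609,-12.5,15,100),('grn',603.8,97.4,20,145),('lid',584.8,-285.3,66,130),('yel',777,94.5,20,145),('bowl',780,-84,15,60),('spat',460,-479,12,30)):
            m=(P[...,2]>z0)&(P[...,2]<z1)&(np.hypot(P[...,0]-x,P[...,1]-y)<(75 if n=='spat' else 55)); Q=P[m]
            print(nm,n,len(Q),'bbmid',((Q.max(0)+Q.min(0))/2).round(1)[:2],(Q.max(0)-Q.min(0)).round()[:2],'zmax %.0f'%np.percentile(Q[:,2],98), 'toprgn',Q[Q[:,2]>np.percentile(Q[:,2],97)-10].mean(0).round(1))
E
python3 - <<'E'
from h import *; import m2
t=grab('top','top2');s=grab('scene','scene2'); m2.run(('top',t),('scene',s)); print(robot.get_obs()['time_s'],robot.get_obs()['tool_pos'])
E
```

```text
top red 325 bbmid [ 613.8 -120.7] [49. 49.] zmax 131 toprgn [ 613.2 -120.8  124.4]
top shk 297 bbmid [609.4 -12.7] [48. 47.] zmax 93 toprgn [608.3 -12.8  87.2]
top grn 350 bbmid [601.5  96.2] [48. 49.] zmax 128 toprgn [602.7  96.1 123.7]
top lid 1010 bbmid [ 586.4 -286.3] [92. 93.] zmax 109 toprgn [ 585.7 -285.1  108.6]
top yel 383 bbmid [775.4  93.9] [50. 48.] zmax 127 toprgn [773.6  94.  117.7]
top bowl 679 bbmid [780.5 -85.3] [97. 95.] zmax 49 toprgn [784.9 -86.4  44.3]
top spat 40 bbmid [ 492.4 -479.9] [79. 20.] zmax 23 toprgn [ 463.7 -477.9   18.2]
scene red 557 bbmid [ 618.2 -120.7] [44. 49.] zmax 127 toprgn [ 617.3 -119.4  119.7]
scene shk 444 bbmid [610.2 -12.6] [50. 47.] zmax 89 toprgn [613.5 -13.7  84.8]
scene grn 551 bbmid [605.8  94.5] [47. 47.] zmax 125 toprgn [605.   95.9 116.5]
scene lid 857 bbmid [ 586.  -285.1] [94. 93.] zmax 108 toprgn [ 588.9 -285.6  105.9]
scene yel 617 bbmid [778.4  93.8] [46. 48.] zmax 125 toprgn [777.7  93.8 115. ]
scene bowl 744 bbmid [779.9 -83.8] [99. 98.] zmax 47 toprgn [772.1 -80.4  42.6]
scene spat 238 bbmid [ 466.  -478.5] [131.  31.] zmax 22 toprgn [ 463.5 -478.6   17.1]
25.8167 [ 425.36088267 -374.34734411  253.0606457 ]
```

View pics/scene2.png

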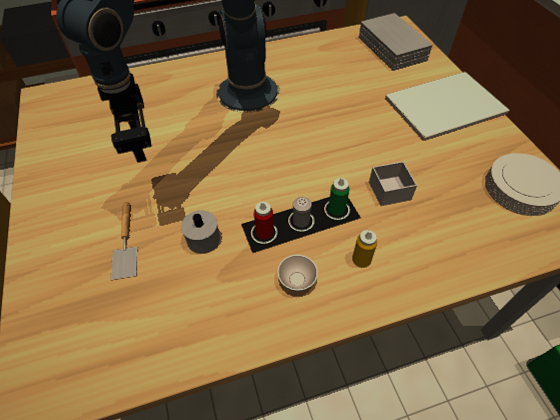

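View pics/top2.png

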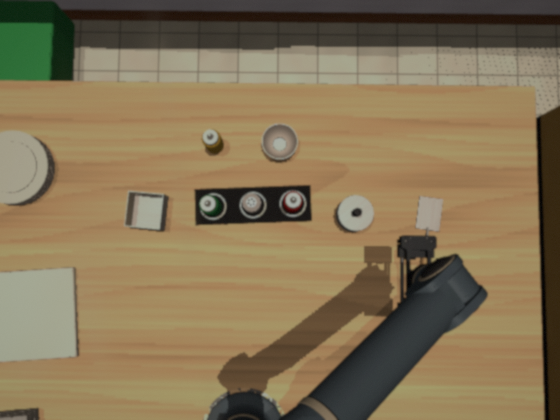

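Both views show red at (293,203), the shaker at (253,205) and green at (213,206) in the top image, all upright in their rings. The lid is level on the pot at (355,213), with its knob top at about 108 mm, as expected. The arm is clear of everything.

```bash
python3 -c "
from bench import robot
print(robot.finish_job())"
```

```text
the job is handed in; nothing more can be done
None
```

The sauce station is set up and handed in at about 26 s on the robot's clock. I placed red in the ring nearest the pot, green in the far end ring and the shaker in the middle ring, then put the lid on the pot.

**Placement:** In the last top and scene pictures the two bottles and the shaker stand upright. They are within about 2–4 mm of their ring centres, and the two views disagree with each other by about as much.

**Lid:** It is within about 1–2 mm of the pot's centre. Its knob top reads 108 mm, which is the height expected when it is fully down.

**Bystanders:** The yellow bottle and the bowl read within about 1 mm of where they started. The spatula reads the same in the scene view to within about 5 mm along its length. The arm hid part of it from the top camera in that last check. The gripper was open and well clear of everything.

**Checks:** None failed.

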